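# Date-stamp a carton and stand it in the row

## Robot

A 7-joint arm with a two-finger parallel gripper is mounted at the origin on the work surface. World frame = base frame: x ahead of the robot, y to its left, z up, the work surface at z = 0. Lengths are in m, angles in rad, forces in N, time in s.
With the tool pointing down it reaches from about 0.4 to 0.85 m from the base axis. Payload 10.4 kg.
Tool frame: the origin (TCP) lies between the finger pads; the fingertips stand 19 mm ahead of it and the grasp point (between the pads) is the TCP (manip.tips_ahead is the distance from the TCP to the fingertips, in m); z points along the fingers, y is the line along which they close (so a half turn about z gives the same grasp; the last joint's range is limited). The gripper opens to 85 mm and grips with 20 to 120 N. Pads are 22 mm wide; open, the fingers measure 114 mm over their backs; the gripper's body (76 mm by 85 mm) begins 54 mm behind the grasp point. The pads swing forward as they close: fully open they stand 13 mm farther back than shut.
Start: joints at [-1.339, 0.332, -0.065, 1.46, 0.022, 1.35, -0.088], TCP at [0.158, 0.605, 0.215] pointing down, gripper open.
Joint ranges: [-2.6, 2.6], [-0.5, 2.12], [-1.47, 1.34], [0.16, 2.42], [-1.27, 4.41], [0.06, 2.06], [-2.6, 2.6]. Speed limits (rad/s): [2.22, 2.22, 2.79, 2.79, 3.14, 3.14, 3.14].

## Interface

Orientations are given as a unit quaternion [x, y, z, w].
In Python, from workcell import manip, viewer gives the robot as it stands.
- The arm moves only by the tool arm_command, never from a script. Its argument "series" is text: rows parted by semicolons, each of 5 numbers parted by spaces: the closure, from 0 (fully open) to 1 (shut), then the shift along the tool's x, y, z normalised to -1 to 1, where 1 is 0.4 m, then the turn about the tool's z normalised to -1 to 1, where 1 is 180 degrees. In form: jaw tx ty tz spin; .... A call has exactly 10 rows; each row shifts and turns the commanded pose from where the row before left it, along the tool's axes as they then stand; what a row does not reach is not made up. A row lasts 1/8 s, in which the tool goes at most 62.5 mm and 10.7 degrees, less where a joint would pass 70% of its speed; a pose out of reach is approached as far as the arm can. A call with a number of a shift or a turn outside -1 to 1 is refused whole. A call with a gripper value outside its range is refused whole. The fingers move at their own pace and stop on an object; "newtons" is the grip in N (left out, the last holds). Time passes only in rows, so rows that do not move let the fingers close, or fill a call up. It gives the time, the measured TCP pose, the force, the opening and the grip force at its end, in the units of the state.
- manip.get_obs(): the state, without advancing time (a new reading comes with each control period).
- viewer.camera(name): name is "scene" or "top"; returns a dict with "pixels" (384x512x3 uint8, red, green, blue), "intrinsics" (3x3 intrinsics, pixels), "extrinsics" (4x4, takes a point from world to camera coordinates). Camera axes: x right, y up, looking along -z (the intrinsics and any distortion apply to the point x, -y, -z); pixel columns grow to the right and rows downward; lengths in m; the calibration is good to about 2 mm. A picture is of the moment at which its call begins. There is no depth.
- manip.hand_in(): hands the job in; it is judged then, once.
The state is a dict: "clock": time; "joint_pos": joint angles; "joint_velocities": joint speeds; "tau": joint torques, N m; "position": TCP position; "ee_rot": TCP orientation; "ft_force": force on the tool from outside, world axes, zero at the start; "torque": the same for the moment, N m; "grip_width": opening from 0.0 (shut) to 1.0 (fully open); "grasp_force": force on a finger pad.
Only numpy, scipy, OpenCV 4.12 (cv2) and the standard library are available. Lean on these libraries where they do the work, as an engineer would, in place of code of your own. Each camera call takes 0.05 s, during which the arm holds its last target. There are 200 camera calls.

## Task

Pick up the slim carton that lies flat on the bench, turn it up on end and press its narrow end down on the sprung plate of the date stamper until the plate is fully depressed. Then stand it upright on a narrow end on the grey tray, at the robot's end of the row of two standing cartons: squarely in line and face to face with them, no more than a finger's breadth from the nearest, and let go. Do not knock over or shift the standing cartons or the other things on the bench.

Things in the scene. Friction and masses are not known exactly. Their poses are not given: they have to be found in the camera images.
- carton: slim plain cardboard carton, 130 x 60 x 30 mm, 0.15 to 0.3 kg, lying flat at the start with a blank paper card on top. Origin: centre of the face that is then underneath; x along its 130 mm length, y along its 60 mm width, z through its 30 mm thickness. Both 60 x 30 mm ends are alike; either may be stamped or stood on
- carton_center (a point): the middle of the slim carton, 15 mm along its z from the origin; axes as the carton's
- tray: fixed flat grey tray, 200 x 130 mm, 10 mm high, origin at the centre of its underside, z up, x along the row, away from the robot. A thin steel book-end 110 mm high stands at x = +0.09, two upright cartons on the robot's side of it; the deck from about x = +0.018 to -0.100 is empty. The carton's place: its centre at y = 0, about x = -0.003, its 60 mm width along y
- row_near: carton like the slim one, 130 mm high, standing on end on the tray nearest the robot; 30 mm thick along its x, 60 mm wide along its y, origin at the centre of its underside; about x = +0.033 on the tray. Leave it standing
- row_far: the same, standing between row_near and the book-end, about x = +0.066 on the tray. Leave it standing
- stamper: fixed grey date stamper: low base 130 x 110 mm, 36 mm high, origin at the centre of its underside; a housing 95 mm high and 110 mm wide stands on its far side, from x = +0.065 to +0.100. The sprung plate lies over the base's centre
- pad_top (a point): centre of the upper face of the stamper's flat sprung steel plate, 70 mm (x) by 85 mm (y), 50 mm above the bench when up; it moves down with the plate; axes as the stamper's
- stamp_pad (a joint): how far the sprung plate is pressed down, m: 0 up, 0.008 fully down (about 9 N); it springs back
- square_box: bystander: square cardboard box 110 x 110 x 45 mm, origin at the centre of its underside
- jar: bystander: amber glass jar, 68 mm across, 90 mm high, origin at the centre of its underside
- tin: bystander: metal tin, 72 mm across, 75 mm high, origin at the centre of its underside
- tape_roll: bystander: roll of paper tape lying flat, 100 mm across, 24 mm high, origin at the centre of its underside
- cutter: bystander: grey box cutter lying flat, 160 x 26 x 14 mm, long along x, origin at the centre of its underside
Things that resemble listed ones, but are neither listed nor needed, are in the scene too. What is shaped like the carton but purple is not meant.

How it is judged:
On the way:
1. the carton, held on end, presses the stamper's plate fully down (at least 6.5 of its 8 mm) (value of joint stamp_pad above 0.0065 m and contact force between carton and stamper above 3 N and angle between the x axis of carton and the z axis of tray, either way round below 0.25 rad), for 0.1 s.
At the end, for the whole second after the job is handed in: the carton stands still on a narrow end on the tray, upright within 0.07 rad, square to the row within 0.2 rad, centred on it within 15 mm, at most 25 mm from the nearest carton on the robot's side; the other two stand within 0.1 rad of upright; the stamper plate is up (angle between the x axis of carton and the z axis of tray, either way round below 0.07 rad and angle between the z axis of carton and the x axis of tray, either way round below 0.2 rad and y of carton_center in the frame of tray between -0.015 and 0.015 m and x of carton_center in the frame of row_near between -0.055 and -0.027 m and z of carton_center in the frame of tray between 0.07 and 0.08 m and linear speed of carton below 0.02 m/s and value of joint stamp_pad below 0.002 m and angle between each of row_near, row_far's own z axis and vertical below 0.1 rad); the robot touches nothing.
It fails at once if a standing carton is shifted more than 20 mm or knocked over (distance of any of row_far, row_near from where it was at the start of the episode above 0.02 m or angle between any of row_far, row_near's own z axis and vertical above 0.3 rad).
It fails at once if a bystander is shifted more than 30 mm (distance of any of square_box, jar, tin, tape_roll, cutter from where it was at the start of the episode above 0.03 m).
It also fails if it takes over 58 s, if anything falls off the work surface, if the arm or the gripper's body presses on something with over 40 N, if the wrist force passes 120 N, or if a joint passes its speed limit or range.

## Working session

There is one attempt and no reset: what is moved stays moved. The work goes in short steps, Python scripts to look and compute and a tool call to move; the robot and the scene stay as the last step left them, time stands still between calls to the robot, and variables do not carry over. Pictures are saved under pics/ and viewed, at most 10 in all, crops included, and the job is handed in when it is done.

Besides the shell and the picture viewer there is one more tool, called after "Call:" as name(argument=value, ...) on one line, values as JSON. arm_command: Moves the arm, as the interface text tells. Scaled input: -1 to 1 covers 0.4 m each way for a shift and 180 degrees each way for a turn. Its arguments: {"type":"object","properties":{"series":{"type":"string"},"newtons":{"type":"number"}},"required":["series"]}

```bash
ls; mkdir -p pics; python3 - <<'E'
from workcell import manip, viewer
import cv2,numpy as np
np.set_printoptions(precision=4,suppress=True)
for n in("scene","top"):
    d=viewer.camera(n); cv2.imwrite(f"pics/{n}0.png",cv2.cvtColor(d["pixels"],cv2.COLOR_RGB2BGR)); print(d["intrinsics"],d["extrinsics"],d.keys())
o=manip.get_obs();print(o)
E
```

```text
pics
[[464.6843   0.     253.5848]
 [  0.     464.6843 192.6923]
 [  0.       0.       1.    ]] [[ 0.7919  0.6105 -0.0122 -0.4633]
 [-0.354   0.4753  0.8054  0.1433]
 [ 0.4975 -0.6335  0.5926 -1.6494]
 [ 0.      0.      0.      1.    ]] dict_keys(['pixels', 'intrinsics', 'extrinsics'])
[[385.3667   0.     256.6591]
 [  0.     385.3667 191.3563]
 [  0.       0.       1.    ]] [[-0.0021 -1.     -0.003   0.0238]
 [ 0.996  -0.0024  0.0893 -0.5587]
 [-0.0893 -0.0028  0.996  -1.0249]
 [ 0.      0.      0.      1.    ]] dict_keys(['pixels', 'intrinsics', 'extrinsics'])
{'clock': 0.1, 'joint_pos': array([-1.3386,  0.3328, -0.0647,  1.4608,  0.0216,  1.3499, -0.0885]), 'joint_velocities': array([ 0.0003, -0.001 , -0.0009, -0.0004, -0.0003,  0.0004, -0.    ]), 'tau': array([  0.0024, -62.6752,   0.0499, -39.2427,   0.0163,   0.0071,
        -0.    ]), 'position': array([0.1575, 0.6045, 0.2141]), 'ee_rot': array([ 0.1271,  0.9919, -0.0006, -0.0001]), 'ft_force': array([-0.3322, -0.1217, -0.4546]), 'torque': array([-0.0372,  0.034 ,  0.0139]), 'grasp_force': 0.0, 'grip_width': 0.9981263722274114}
```

View pics/scene0.png

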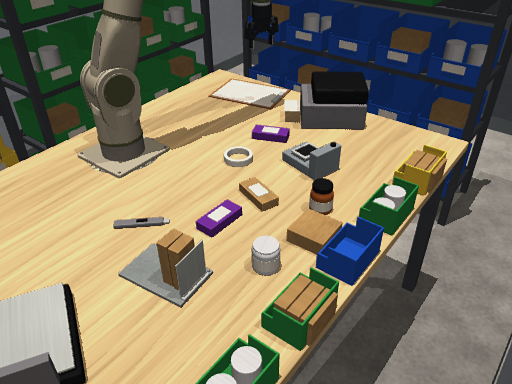

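View pics/top0.png

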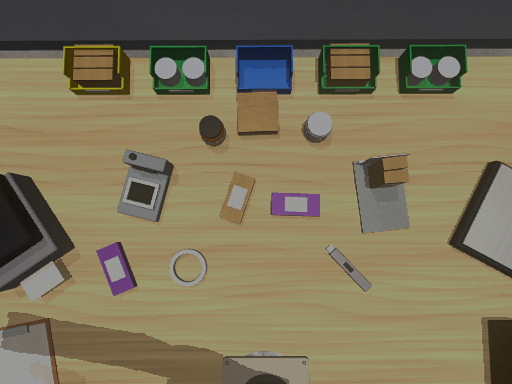

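The top view shows the carton at (237,198) with its white card, the stamper at (146,190), and the tray at (381,195) with its row at (388,170). The purple look-alikes are at (296,205) and (116,268). The scene view agrees. Next I'll enlarge these areas to set the masks.

```bash
python3 - <<'E'
import cv2,numpy as np
a=cv2.imread("pics/top0.png")
def c(x,y,w,h,s,i=a): return cv2.resize(i[y:y+h,x:x+w],None,fx=s,fy=s,interpolation=cv2.INTER_CUBIC)
L=c(108,145,80,80,5); M=c(205,165,60,60,5); R=c(345,145,75,95,5)
cv=np.zeros((600,800,3),np.uint8); cv[:400,:400]=L; cv[:475,400:775]=R; cv[400:600,0:200]=c(213,165,50,50,4); 
s=cv2.imread("pics/scene0.png"); cv[480:600,400:800]=0; cv[400:600,200:400]=c(235,172,50,50,4,s)
cv2.imwrite("pics/crop.png",cv)
h=cv2.cvtColor(a,cv2.COLOR_BGR2HSV)
for u,v in [(230,212),(245,182),(237,198),(220,230),(388,160),(380,215),(395,180),(400,165),(372,178),(140,192),(155,178),(130,205)]: print((u,v),h[v,u])
E
```

```text
(230, 212) [ 18 128 138]
(245, 182) [ 18 126 138]
(237, 198) [ 30   5 154]
(220, 230) [ 23  88 153]
(388, 160) [ 18 127 139]
(380, 215) [ 30  11 117]
(395, 180) [ 18 125 135]
(400, 165) [ 18 126 136]
(372, 178) [ 18 105  61]
(140, 192) [23 59 52]
(155, 178) [ 75   5 112]
(130, 205) [ 60   4 119]
```

View pics/crop.png

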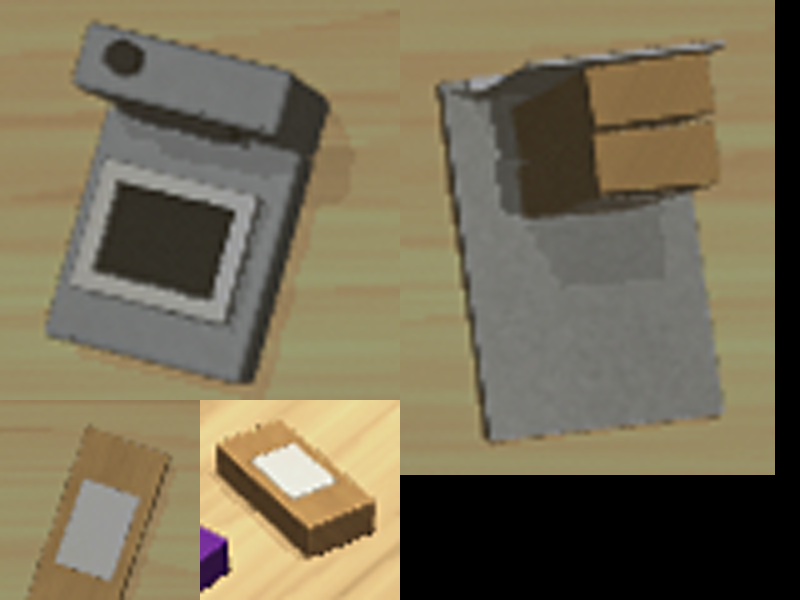

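The crop shows the stamper's light plate frame around its dark ink field, with the housing on its far side. On the tray the two row tops lie side by side beside the bright book-end. The carton's card is flat on its face. Now to measure.

```bash
cat > h.py <<'E'
import cv2,numpy as np
def rays(d,p,z):
    "pixels -> world points on plane z"
    K,E=d["intrinsics"],d["extrinsics"];R,t=E[:3,:3],E[:3,3]
    p=np.atleast_2d(p).astype(float)
    c=np.c_[(p[:,0]-K[0,2])/K[0,0],-(p[:,1]-K[1,2])/K[1,1],-np.ones(len(p))]
    o=-R.T@t; w=c@R
    return (o+w*((z-o[2])/w[:,2])[:,None])
def blob(d,roi,lo,hi,close=3):
    x,y,w,h=roi
    s=cv2.cvtColor(d["pixels"],cv2.COLOR_RGB2HSV)[y:y+h,x:x+w]
    m=cv2.inRange(s,np.array(lo),np.array(hi))
    m=cv2.morphologyEx(m,cv2.MORPH_CLOSE,np.ones((close,close)))
    c,_=cv2.findContours(m,cv2.RETR_EXTERNAL,cv2.CHAIN_APPROX_NONE)
    c=max(c,key=cv2.contourArea)
    return c[:,0,:]+[x,y]
def rect(d,c,z):
    w=rays(d,c,z)[:,:2]
    (cx,cy),(a,b),_=r=cv2.minAreaRect((w*1000).astype(np.float32))
    q=cv2.boxPoints(r); e=max((q[1]-q[0],q[2]-q[1]),key=np.linalg.norm)
    return np.round([cx,cy,max(a,b),min(a,b),np.degrees(np.arctan2(e[1],e[0]))%180],1)
E
python3 - <<'E'
from workcell import viewer
from h import *
t=viewer.camera("top")
cb=([15,108,110],[20,160,200])
print("carton",rect(t,blob(t,(215,165,45,65),*cb,close=15),.03))
print("row",rect(t,blob(t,(375,150,40,40),*cb),.14))
print("plate",rect(t,blob(t,(118,170,50,45),[0,0,140],[180,40,255],close=1),.05))
print("deck",rect(t,blob(t,(345,150,75,95),[0,0,95],[180,30,190],close=5),.01))
s=cv2.cvtColor(t["pixels"],cv2.COLOR_RGB2HSV)
print(s[186:200,124:172:4,2])
# hand-read corners from the enlarged crop (5x)
f=lambda x,y,X,Y:[X+x/5-.4,Y+y/5-.4]
pl=np.array([f(*p,108,145) for p in [(112,160),(258,198),(225,322),(72,285)]])
print("plate corners",rays(t,pl,.05)[:,:2],rays(t,pl,.05)[:,:2].mean(0))
st=np.array([f(*p,108,145) for p in [(46,334),(248,383)]]);print("base near corners z.036",rays(t,st,.036)[:,:2])
tr=np.array([f(x-400,y,345,145) for x,y in [(440,85),(490,440),(721,413)]]);print("deck corners",rays(t,tr,.01)[:,:2])
rw=np.array([f(x-400,y,345,145) for x,y in [(584,68),(710,53),(720,184),(601,192)]]);print("row corners",rays(t,rw,.14)[:,:2],rays(t,rw,.14)[:,:2].mean(0))
E
```

```text
carton [543.3  77.5 157.4  86.1 155. ]
row [ 602.1 -315.5   62.9   59.8    3.9]
plate [553.8 332.4  83.5  67.6  75.8]
deck [ 552.2 -319.7  198.7  128.5    6.4]
[[114 156  51  51  49  50  46  80 154 104 113 125]
 [121 157  50  50  49  50  52  48 155 105 107 153]
 [119 158  51  52  52  51  50  49 156 108  97 151]
 [118 155  50  52  52  51  49  50 156 111  79 153]
 [116 135  50  51  52  52  50  51 156 112  69 153]
 [107 133  50  51  50  51  51  49 157 123  62 154]
 [130  90  50  50  52  50  49  46 157 123  59 154]
 [141  79  52  50  52  50  52  46 160 123  55 154]
 [151  67  52  51  52  51  50  42 155 125  53 154]
 [150  50  52  50  51  51  49  69 115 125  52 151]
 [151  49  50  50  52  52  52 125  86 125  51 152]
 [154  47  52  50  50  52  52 124  79 128  47 153]
 [155  46  50  53  51  52  51 153  74 126  52 153]
 [154  79  47  49  52  51  50 151  71 120  73 153]]
plate corners [[0.59692059 0.36074615]
 [0.57631165 0.28226937]
 [0.51024153 0.29842348]
 [0.53007745 0.38019117]] [0.55338781 0.33040754]
base near corners z.036 [[0.50463226 0.39835269]
 [0.47814764 0.28919345]]
deck corners [[ 0.64255738 -0.24434622]
 [ 0.44617247 -0.26689754]
 [ 0.46061025 -0.39365493]]
row corners [[ 0.62900489 -0.28245702]
 [ 0.63625483 -0.34417735]
 [ 0.57184875 -0.34665516]
 [ 0.56808387 -0.28881308]] [ 0.60129808 -0.31552565]
```

```bash
python3 - <<'E'
from workcell import viewer
from h import *
t=viewer.camera("top"); s=viewer.camera("scene")
for lo in ([15,112,100],[15,118,120]): print("carton",rect(t,blob(t,(215,165,45,65),lo,[20,170,150],close=1),.03))
print("card",rect(t,blob(t,(215,165,45,65),[0,0,120],[180,40,255],close=1),.03))
print("card scene",rect(s,blob(s,(238,175,40,35),[0,0,180],[180,60,255],close=1),.03))
cr=np.array([[213+x/4-.4,165+(y-400)/4-.4] for x,y in [(90,425),(172,457)]]);print(rays(t,cr,.03)[:,:2])
f=np.array([[235+(x-200)/4-.4,172+(y-400)/4-.4] for x,y in [(216,446),(280,420),(376,503),(309,527)]]);w=rays(s,f,.03)[:,:2];print("scene top corners",w,w.mean(0))
E
```

```text
carton [542.3  76.  129.3  59.9 161.2]
carton [542.8  76.6 129.2  57.8 160.8]
card [543.   76.5  59.3  39.7 160.6]
card scene [544.1  74.8  59.8  39.2 158. ]
[[0.61457098 0.0811845 ]
 [0.59248103 0.02536449]]
scene top corners [[0.47675497 0.06518572]
 [0.49478573 0.12287099]
 [0.61796581 0.07902106]
 [0.5956606  0.02616197]] [0.54629178 0.07330994]
```

```bash
cat > go.py <<'E'
import sys,numpy as np
from scipy.spatial.transform import Rotation as R
from workcell import manip
def go(x,y,z,yaw):
    "print tool-frame shift (units of 0.4 m) after spinning tool x to world yaw (deg)"
    o=manip.get_obs(); M=R.from_quat(o["ee_rot"]).as_matrix()
    now=np.degrees(np.arctan2(M[1,0],M[0,0])); a=-((yaw-now+180)%360-180)   # tool z is down
    d=np.array([x,y,z])-o["position"]; M2=M@R.from_euler("z",a,degrees=True).as_matrix()
    print("t",round(o["clock"],2),"pos",o["position"].round(4),"yaw",now.round(2),"tilt",M[:,2].round(3),"w",round(o["grip_width"],3),"F",o["ft_force"].round(1))
    print("spin",round(a/180,4),"shift/0.4",(M2.T@d/.4).round(4),"j",o["joint_pos"].round(2))
if __name__=="__main__": go(*map(float,sys.argv[1:]))
E
python3 go.py 0.505 0.089 0.1 160.7
```

```text
t 0.25 pos [0.1574 0.6047 0.2145] yaw 165.41 tilt [-0.    -0.001 -1.   ] w 0.997 F [ 0.6 -0.5 -0.2]
spin 0.0261 shift/0.4 [-1.2462 -0.9294  0.2868] j [-1.34  0.33 -0.06  1.46  0.02  1.35 -0.09]
```

Call:
arm_command(series="0 0 0 0 0.026; 0 -0.06 -0.05 0 0; 0 -0.08 -0.06 0 0; 0 -0.08 -0.06 0 0; 0 -0.08 -0.06 0 0; 0 -0.08 -0.06 0 0; 0 -0.08 -0.06 0 0; 0 -0.08 -0.06 0 0; 0 -0.08 -0.06 0 0; 0 -0.08 -0.06 0 0", newtons=20)

```text
clock: 1.5
position: [0.3524, 0.3111, 0.2149]
ee_rot: [0.167, 0.986, 0.0, 0.0]
ft_force: [0.5, 0.6, 0.1]
grip_width: 1.0
grasp_force: 0.0
```

Call:
arm_command(series="0 -0.08 -0.06 0.02 0; 0 -0.08 -0.06 0.03 0; 0 -0.08 -0.06 0.03 0; 0 -0.08 -0.06 0.03 0; 0 -0.08 -0.06 0.03 0; 0 -0.08 -0.06 0.04 0; 0 -0.05 -0.03 0.05 0; 0 -0.02 0 0.05 0; 0 0 0 0 0; 0 0 0 0 0")

```text
clock: 2.75
position: [0.508, 0.0928, 0.1035]
ee_rot: [0.167, 0.986, 0.0, 0.0]
ft_force: [0.1, -0.4, 0.5]
grip_width: 1.0
grasp_force: 0.0
```

```bash
python3 go.py 0.505 0.089 0.03 160.7
```

```text
t 2.75 pos [0.508  0.0928 0.1035] yaw 160.75 tilt [ 0.  0. -1.] w 1.0 F [ 0.1 -0.4  0.5]
spin 0.0003 shift/0.4 [ 0.0039 -0.0116  0.1836] j [-0.68  0.19  0.45  1.9  -0.1   1.06  1.05]
```

Call:
arm_command(series="0 0.004 -0.011 0.02 0; 0 0 0 0.04 0; 0 0 0 0.04 0; 0 0 0 0.04 0; 0 0 0 0.02 0; 0 0 0 0.02 0; 0 0 0 0.01 0; 0 0 0 0.01 0; 0 0 0 0 0; 0 0 0 0 0")

```text
clock: 4.0
position: [0.5052, 0.0889, 0.023]
ee_rot: [0.167, 0.986, 0.0, 0.0]
ft_force: [0.6, -0.6, 0.0]
grip_width: 0.999
grasp_force: 0.0
```

```bash
python3 - <<'E'
from workcell import manip,viewer
import cv2,numpy as np
print(manip.tips_ahead, [n for n in dir(manip) if n[0]!='_'])
a=viewer.camera("top")["pixels"][150:250,190:290];b=viewer.camera("scene")["pixels"][130:230,200:300]
o=cv2.resize(np.hstack([a,b]),None,fx=4,fy=4,interpolation=cv2.INTER_CUBIC);cv2.imwrite("pics/g1.png",cv2.cvtColor(o,cv2.COLOR_RGB2BGR))
E
python3 go.py 0.505 0.089 0.02 160.7
```

```text
0.019 ['MotionError', 'get_obs', 'hand_in', 'tips_ahead']
t 4.1 pos [0.5052 0.0889 0.023 ] yaw 160.72 tilt [ 0.  0. -1.] w 0.999 F [ 0.4 -0.8  0.4]
spin 0.0001 shift/0.4 [0.0006 0.0001 0.0076] j [-0.65  0.3   0.44  1.98 -0.16  0.89  1.11]
```

View pics/g1.png

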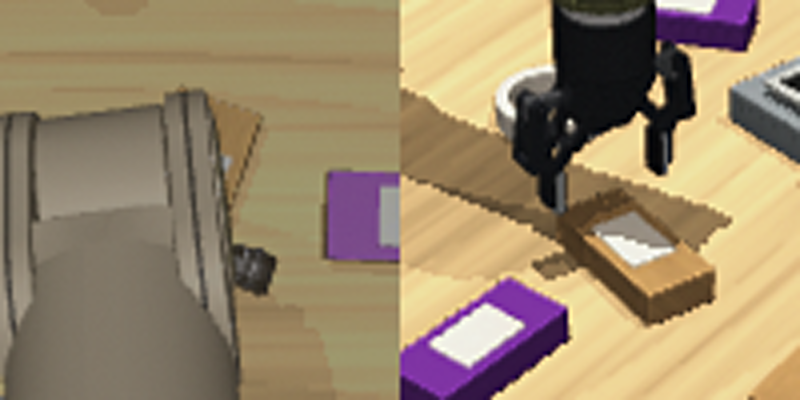

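The fingers straddle the near end of the carton (crop right, about (560,200) and (655,165)), and the open tips are well above the bench. I'll go 6 mm lower and close gently.

Call:
arm_command(series="0 0 0 0.008 0; 0 0 0 0.007 0; 0.3 0 0 0 0; 0.5 0 0 0 0; 0.6 0 0 0 0; 0.6 0 0 0 0; 0.6 0 0 0 0; 0.6 0 0 0 0; 0.6 0 0 0 0; 0.6 0 0 0 0", newtons=20)

```text
clock: 5.35
position: [0.505, 0.0888, 0.0168]
ee_rot: [0.167, 0.986, 0.0, 0.0]
ft_force: [0.6, 0.4, -0.0]
grip_width: 0.399
grasp_force: 0.0
```

```bash
python3 go.py 0.505 0.089 0.02 160.7
```

```text
t 5.35 pos [0.505  0.0888 0.0168] yaw 160.72 tilt [ 0.  0. -1.] w 0.399 F [ 0.6  0.4 -0. ]
spin 0.0001 shift/0.4 [ 0.0002  0.0005 -0.008 ] j [-0.64  0.31  0.43  1.98 -0.17  0.88  1.11]
```

```bash
python3 - <<'E'
from workcell import viewer
import cv2,numpy as np
d=viewer.camera("scene")
from h import *
E=d["extrinsics"];K=d["intrinsics"]
c=E[:3,:3]@np.array([.505,.0888,.0168])+E[:3,3];print(K[0,0]*c[0]/-c[2]+K[0,2],K[1,1]*-c[1]/-c[2]+K[1,2])
b=d["pixels"][135:225,205:305]
o=cv2.resize(b,None,fx=6,fy=6,interpolation=cv2.INTER_CUBIC);cv2.imwrite("pics/g2.png",cv2.cvtColor(o,cv2.COLOR_RGB2BGR))
E
```

```text
250.5761340349998 186.18372772058424
```

View pics/g2.png

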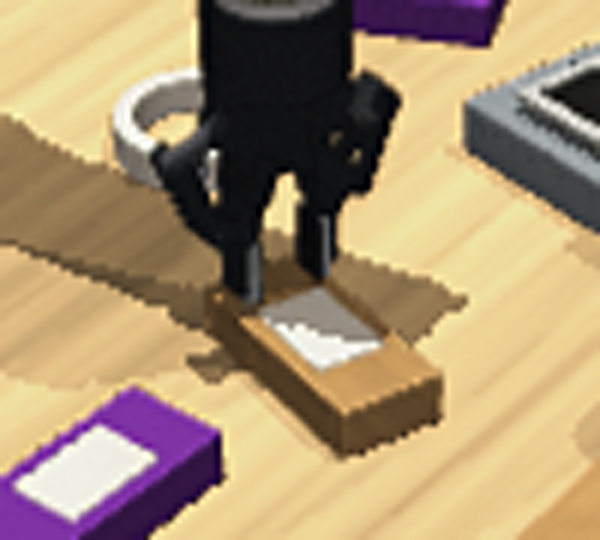

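The fingers shut to 34 mm above the carton: the tips at crop (245,300) and (315,275) are drawn over its top face. So the real tip height doesn't match the stated 19 mm. I'll use the carton top as a probe by descending gently.

Call:
arm_command(series="0.6 0 0 0.0025 0; 0.6 0 0 0.0025 0; 0.6 0 0 0.0025 0; 0.6 0 0 0.0025 0; 0.6 0 0 0 0; 0.6 0 0 0 0; 0.6 0 0 0 0; 0.6 0 0 0 0; 0.6 0 0 0 0; 0.6 0 0 0 0")

```text
clock: 6.65
position: [0.505, 0.0888, 0.0128]
ee_rot: [0.167, 0.986, 0.0, -0.0]
ft_force: [-1.1, -0.9, 2.7]
grip_width: 0.4
grasp_force: 1.1
```

Light contact (2.7 N), so at this opening the tips are at z≈0.030 while the TCP reads 0.013. I'll check sideways alignment with an overlay.

```bash
cat >> h.py <<'E'
def proj(d,P):
    E,K=d["extrinsics"],d["intrinsics"]; c=np.atleast_2d(P)@E[:3,:3].T+E[:3,3]
    return np.c_[K[0,0]*c[:,0]/-c[:,2]+K[0,2],K[1,1]*c[:,1]/c[:,2]+K[1,2]]
E
python3 - <<'E'
from workcell import viewer,manip
from h import *
d=viewer.camera("scene"); o=manip.get_obs(); p=o["position"]
s=8;x0,y0=215,130
im=cv2.cvtColor(cv2.resize(d["pixels"][y0:y0+75,x0:x0+75],None,fx=s,fy=s,interpolation=cv2.INTER_NEAREST),cv2.COLOR_RGB2BGR)
def P(q): return tuple(((proj(d,q)[0]-[x0,y0]+.5)*s).astype(int).tolist())
y=np.array([np.sin(np.radians(160.7)),-np.cos(np.radians(160.7)),0])
b=np.array([p[0],p[1],.03])
cv2.line(im,P(b-y*.03),P(b+y*.03),(0,0,255),1); cv2.line(im,P(b-y*.017),P(b+y*.017),(0,255,0),2)
cv2.line(im,P(b),P(b+[0,0,.1]),(255,255,0),1)
cv2.imwrite("pics/g3.png",im)
E
```

```text
(no output)
```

View pics/g3.png

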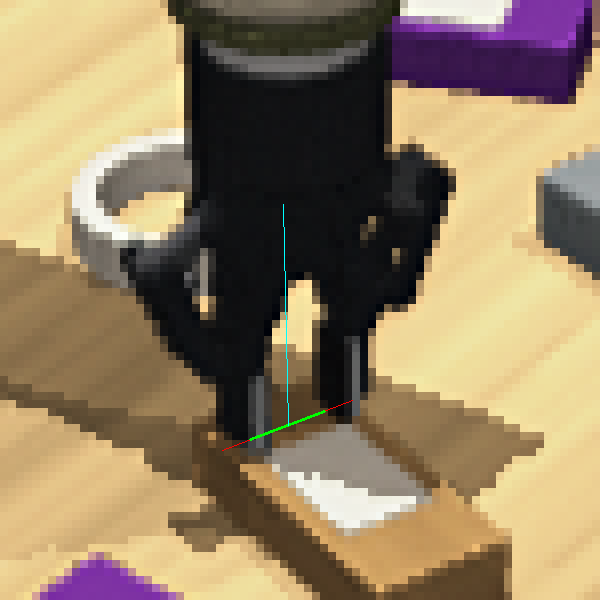

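The overlay shows the pads (270,440) and (320,405) centred within about 3 mm of the reported axis, so only the tip height is off. I'll open, go about 31 mm lower and close.

Call:
arm_command(series="0 0 0 -0.02 0; 0 0 0 0 0; 0 0 0 0 0; 0 0 0 0 0; 0 0 0 0.03 0; 0 0 0 0.03 0; 0 0 0 0.02 0; 0 0 0 0.01 0; 0 0 0 0 0; 0 0 0 0 0")

```text
clock: 7.95
position: [0.5052, 0.0888, -0.015]
ee_rot: [0.167, 0.986, 0.0, 0.0]
ft_force: [0.3, 0.3, -0.7]
grip_width: 1.006
grasp_force: 0.0
```

Call:
arm_command(series="0.2 0 0 0.004 0; 0.4 0 0 0 0; 0.6 0 0 0 0; 0.6 0 0 0 0; 0.6 0 0 0 0; 0.6 0 0 0 0; 0.6 0 0 0 0; 0.6 0 0 0 0; 0.6 0 0 0 0; 0.6 0 0 0 0", newtons=20)

```text
clock: 9.2
position: [0.5051, 0.0888, -0.0167]
ee_rot: [0.167, 0.986, 0.0, 0.0]
ft_force: [-1.4, -0.4, 5.1]
grip_width: 0.701
grasp_force: 22.4
```

Gripped at 60 mm. Now I'll raise it in an arc about its far bottom edge so the carton pivots in the lightly closed pads.

Call:
arm_command(series="0.6 -0.0045 0 -0.0203 0; 0.6 -0.0045 0 -0.0203 0; 0.6 -0.0077 0 -0.0193 0; 0.6 -0.0077 0 -0.0193 0; 0.6 -0.0106 0 -0.0179 0; 0.6 -0.0106 0 -0.0179 0; 0.6 -0.0133 0 -0.016 0; 0.6 -0.0133 0 -0.016 0; 0.6 -0.0156 0 -0.0138 0; 0.6 -0.0156 0 -0.0138 0")

```text
clock: 10.45
position: [0.5445, 0.075, 0.0533]
ee_rot: [0.167, 0.986, -0.0, -0.0]
ft_force: [-0.5, -0.0, -1.2]
grip_width: 0.699
grasp_force: 22.2
```

```bash
python3 - <<'E'
from workcell import viewer,manip
from h import *
o=manip.get_obs();print(o["position"],o["ft_force"],o["grip_width"],o["grasp_force"])
d=viewer.camera("scene")
im=cv2.resize(d["pixels"][100:225,205:330],None,fx=4,fy=4,interpolation=cv2.INTER_CUBIC)
cv2.imwrite("pics/a1.png",cv2.cvtColor(im,cv2.COLOR_RGB2BGR))
E
```

```text
[0.54445268 0.07495999 0.05333743] [-0.46925936 -0.02543371 -1.24474321] 0.6992387538082805 22.221590280532837
```

View pics/a1.png

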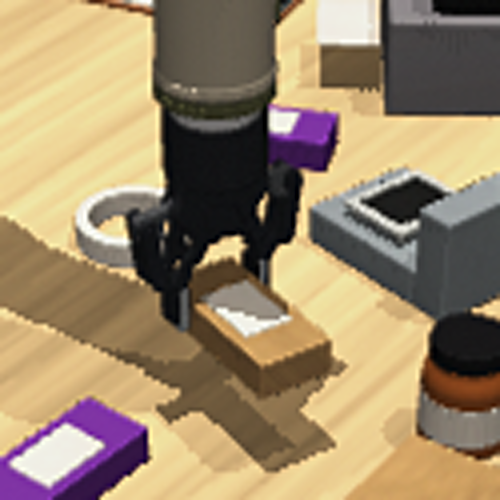

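The picture shows the carton still nearly level and off the bench: the 20 N grip holds its angle. I'll lift it a little more, then slacken the closure toward 60 mm so gravity swings it down.

Call:
arm_command(series="0.6 0 0 -0.02 0; 0.6 0 0 -0.02 0; 0.6 0 0 -0.02 0; 0.6 0 0 -0.005 0; 0.33 0 0 0 0; 0.33 0 0 0 0; 0.33 0 0 0 0; 0.33 0 0 0 0; 0.33 0 0 0 0; 0.33 0 0 0 0")

```text
clock: 11.75
position: [0.5441, 0.0751, 0.079]
ee_rot: [0.167, 0.986, 0.0, -0.0]
ft_force: [0.2, -0.9, -1.6]
grip_width: 0.696
grasp_force: 22.3
```

Call:
arm_command(series="0.32 0 0 0 0; 0.32 0 0 0 0; 0.32 0 0 0 0; 0.31 0 0 0 0; 0.31 0 0 0 0; 0.31 0 0 0 0; 0.31 0 0 0 0; 0.31 0 0 0 0; 0.31 0 0 0 0; 0.31 0 0 0 0")

```text
clock: 13.0
position: [0.544, 0.0751, 0.079]
ee_rot: [0.167, 0.986, 0.0, -0.0]
ft_force: [-0.0, 0.4, -1.1]
grip_width: 0.699
grasp_force: 22.3
```

Call:
arm_command(series="0.306 0 0 0 0; 0.306 0 0 0 0; 0.306 0 0 0 0; 0.306 0 0 0 0; 0.306 0 0 0 0; 0.303 0 0 0 0; 0.303 0 0 0 0; 0.303 0 0 0 0; 0.303 0 0 0 0; 0.303 0 0 0 0")

```text
clock: 14.25
position: [0.544, 0.0751, 0.079]
ee_rot: [0.167, 0.986, 0.0, -0.0]
ft_force: [0.3, 0.3, -2.5]
grip_width: 0.696
grasp_force: 22.3
```

```bash
python3 - <<'E'
from workcell import viewer,manip
from h import *
o=manip.get_obs();print(o["clock"],o["ft_force"],o["grip_width"],o["grasp_force"])
d=viewer.camera("scene")
for lo,hi,n in(([12,90,110],[22,200,255],"top"),([8,90,40],[22,220,125],"dark")):
    b=blob(d,(240,150,60,60),lo,hi,close=1);print(n,cv2.contourArea(b),b.min(0),b.max(0))
E
```

```text
14.25 [ 0.31642623  0.29649851 -2.50465634] 0.6958336777757408 22.25432574748993
top 1326.0 [240 166] [299 209]
dark 353.0 [251 156] [287 192]
```

Call:
arm_command(series="0.301 0 0 0 0; 0.301 0 0 0 0; 0.301 0 0 0 0; 0.301 0 0 0 0; 0.301 0 0 0 0; 0.299 0 0 0 0; 0.299 0 0 0 0; 0.299 0 0 0 0; 0.299 0 0 0 0; 0.299 0 0 0 0")

```text
clock: 15.55
position: [0.5441, 0.0751, 0.079]
ee_rot: [0.167, 0.986, 0.0, -0.0]
ft_force: [0.2, 0.2, -1.7]
grip_width: 0.698
grasp_force: 10.9
```

Call:
arm_command(series="0.2985 0 0 0 0; 0.2985 0 0 0 0; 0.2985 0 0 0 0; 0.2985 0 0 0 0; 0.2985 0 0 0 0; 0.298 0 0 0 0; 0.298 0 0 0 0; 0.298 0 0 0 0; 0.298 0 0 0 0; 0.298 0 0 0 0")

```text
clock: 16.8
position: [0.5442, 0.0752, 0.0792]
ee_rot: [0.167, 0.986, 0.0, 0.0]
ft_force: [-0.4, 0.2, 2.5]
grip_width: 0.703
grasp_force: 2.1
```

```bash
python3 - <<'E'
from workcell import viewer,manip
from h import *
o=manip.get_obs();print(o["clock"],o["ft_force"],o["grip_width"],o["grasp_force"])
d=viewer.camera("scene")
im=cv2.resize(d["pixels"][100:225,205:330],None,fx=4,fy=4,interpolation=cv2.INTER_CUBIC)
cv2.imwrite("pics/a2.png",cv2.cvtColor(im,cv2.COLOR_RGB2BGR))
E
```

```text
16.8 [-0.44140802  0.16564822  2.49787893] 0.702517641234843 2.1316634863615036
```

View pics/a2.png

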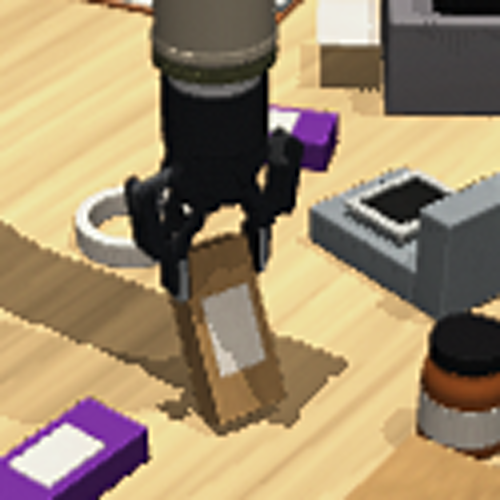

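The picture shows the carton swung to about 65° with its low edge on the bench, near (220,430). I'll lift slowly on the slack grip so it finishes hanging.

Call:
arm_command(series="0.2983 0 0 -0.005 0; 0.2983 0 0 -0.005 0; 0.2983 0 0 -0.005 0; 0.2983 0 0 -0.005 0; 0.2983 0 0 -0.005 0; 0.2983 0 0 -0.005 0; 0.2983 0 0 -0.005 0; 0.2983 0 0 0 0; 0.2983 0 0 0 0; 0.2983 0 0 0 0")

```text
clock: 18.1
position: [0.544, 0.0751, 0.0929]
ee_rot: [0.167, 0.986, 0.0, -0.0]
ft_force: [0.6, -0.4, -1.8]
grip_width: 0.701
grasp_force: 2.3
```

```bash
cat > tilt.py <<'E'
from workcell import viewer,manip
from h import *
o=manip.get_obs();print(o["clock"],o["position"].round(4),o["ft_force"].round(1),o["grip_width"].round(3),round(o["grasp_force"],1))
d=viewer.camera("scene")
# card outline: long edges' image direction vs. projected vertical
u,v=proj(d,o["position"]+[0,0,.0])[0].astype(int)
b=blob(d,(u-25,v-10,50,50),[0,0,90],[180,45,255],close=1)
r=cv2.minAreaRect(b.astype(np.float32));print("card",np.round(r[0],1),np.round(r[1],1),round(r[2],1))
q=cv2.approxPolyDP(cv2.convexHull(b),2,True)[:,0];print(q.tolist())
p=proj(d,[o["position"],o["position"]-[0,0,.06]]);print("vertical dir",(p[1]-p[0]).round(1))
im=cv2.resize(d["pixels"][v-45:v+55,u-50:u+50],None,fx=5,fy=5,interpolation=cv2.INTER_CUBIC)
cv2.imwrite("pics/tilt%d.png"%(o["clock"]*100),cv2.cvtColor(im,cv2.COLOR_RGB2BGR))
E
python3 tilt.py
```

```text
Traceback (most recent call last):
  File "tilt.py", line 3, in <module>
    o=manip.get_obs();print(o["clock"],o["position"].round(4),o["ft_force"].round(1),o["grip_width"].round(3),round(o["grasp_force"],1))
                                                                                     ^^^^^^^^^^^^^^^^^^^^^
AttributeError: 'float' object has no attribute 'round'
```

```bash
sed -i 's/o\["grip_width"\].round(3)/round(o["grip_width"],3)/' tilt.py; python3 tilt.py
```

```text
18.1 [0.544  0.0751 0.0929] [ 0.6 -0.4 -1.8] 0.701 2.3
card [262.3 178.3] [19.8 11.3] 77.5
[[265, 168], [269, 185], [259, 189], [255, 171]]
vertical dir [ 0.1 16.5]
```

Card edges give about 20° of tilt left (low end forward). I'll touch the low edge to the bench and move forward over it, so friction brings the carton upright.

Call:
arm_command(series="0.2983 0 0 0.012 0; 0.2983 0 0 0.012 0; 0.2983 0 0 0.0095 0; 0.2983 -0.016 0 0 0; 0.2983 -0.02 0 -0.002 0; 0.2983 -0.02 0 -0.002 0; 0.2983 -0.02 0 -0.001 0; 0.2983 -0.018 0 0 0; 0.2983 -0.006 0 0 0; 0.2983 0 0 0 0")

```text
clock: 19.4
position: [0.5818, 0.0619, 0.0815]
ee_rot: [0.167, 0.986, -0.0, -0.0]
ft_force: [0.0, -1.2, -1.5]
grip_width: 0.7
grasp_force: 2.5
```

```bash
python3 tilt.py
```

```text
19.4 [0.5818 0.0619 0.0815] [ 0.  -1.2 -1.5] 0.7 2.5
card [268.6 186.6] [19.9 11.2] 81.9
[[272, 176], [275, 193], [265, 197], [262, 180]]
vertical dir [-0.1 16.5]
```

Call:
arm_command(series="0.2983 -0.008 0 0.005 0; 0.2983 -0.008 0 0.005 0; 0.2983 -0.012 0 0.004 0; 0.2983 -0.012 0 0 0; 0.2983 -0.012 0 0 0; 0.2983 -0.012 0 0 0; 0.2983 -0.008 0 0 0; 0.2983 0 0 0 0; 0.2983 0 0 0 0; 0.2983 0 0 0 0")

```text
clock: 20.7
position: [0.6089, 0.0525, 0.076]
ee_rot: [0.167, 0.986, 0.0, -0.0]
ft_force: [0.7, 0.1, -1.2]
grip_width: 0.706
grasp_force: 3.0
```

```bash
python3 tilt.py
```

```text
20.7 [0.6089 0.0525 0.076 ] [ 0.7  0.1 -1.2] 0.706 3.0
card [272.7 191. ] [19.4 10.8] 85.9
[[277, 181], [278, 197], [268, 201], [267, 185]]
vertical dir [-0.2 16.5]
```

Nearly upright (card edges (1,16) against vertical). Pressing down will now square the end on the bench; then I'll grip firmly.

Call:
arm_command(series="0.2983 0 0 0.005 0; 0.2983 0 0 0.005 0; 0.2983 0 0 0.005 0; 0.2983 0 0 0 0; 0.2983 0 0 0 0; 0.2983 0 0 0 0; 0.2983 0 0 0 0; 0.2983 0 0 0 0; 0.2983 0 0 0 0; 0.2983 0 0 0 0")

```text
clock: 22.0
position: [0.6097, 0.0524, 0.0707]
ee_rot: [0.168, 0.986, 0.0, 0.001]
ft_force: [1.1, -0.8, 5.9]
grip_width: 0.701
grasp_force: 4.3
```

```bash
python3 tilt.py
```

```text
22.0 [0.6097 0.0524 0.0707] [ 1.1 -0.8  5.9] 0.701 4.3
card [273. 192.] [20. 10.] 90.0
[[278, 182], [278, 198], [268, 202], [268, 186]]
vertical dir [-0.2 16.4]
```

Call:
arm_command(series="0.26 0 0 0 0; 0.26 0 0 0 0; 0.26 0 0 0 0; 0.26 0 0 0 0; 0.6 0 0 0 0; 0.6 0 0 0 0; 0.6 0 0 0 0; 0.6 0 0 0 0; 0.6 0 0 0 0; 0.6 0 0 0 0", newtons=70)

```text
clock: 23.3
position: [0.6092, 0.0525, 0.0702]
ee_rot: [0.167, 0.986, 0.0, 0.0]
ft_force: [0.4, 0.7, 4.0]
grip_width: 0.693
grasp_force: 75.0
```

```bash
python3 tilt.py; python3 go.py 0.5535 0.331 0.19 165.6
```

```text
23.3 [0.6092 0.0525 0.0702] [0.4 0.7 4. ] 0.693 75.0
card [273. 192.] [20. 10.] 90.0
[[268, 202], [268, 186], [278, 182], [278, 198]]
vertical dir [-0.2 16.4]
t 23.35 pos [0.6092 0.0524 0.0702] yaw 160.72 tilt [ 0.  0. -1.] w 0.692 F [ 0.2 -0.1  2.7]
spin -0.0271 shift/0.4 [ 0.3079  0.64   -0.2995] j [-0.52  0.44  0.46  1.68 -0.22  1.06  1.24]
```

Call:
arm_command(series="0.6 0 0 -0.05 0; 0.6 0 0 -0.1 -0.027; 0.6 0 0.05 -0.1 0; 0.6 0.05 0.1 -0.05 0; 0.6 0.06 0.1 0 0; 0.6 0.06 0.1 0 0; 0.6 0.06 0.1 0 0; 0.6 0.06 0.1 0 0; 0.6 0.018 0.07 0 0; 0.6 0 0.02 0 0")

```text
clock: 24.6
position: [0.5523, 0.3331, 0.1904]
ee_rot: [0.124, 0.992, 0.0, -0.0]
ft_force: [0.3, 0.1, -2.5]
grip_width: 0.696
grasp_force: 75.7
```

```bash
cat > off.py <<'E'
# where the held carton's centre is, tool frame, from the card centre in the scene view
import sys
from workcell import viewer,manip
from h import *
from scipy.spatial.transform import Rotation as R
o=manip.get_obs();d=viewer.camera("scene");p=o["position"]
u,v=proj(d,p)[0].astype(int)
b=blob(d,(u-22,v-8,44,44),[0,0,90],[180,45,255],close=1)
m=cv2.moments(b);c=[m["m10"]/m["m00"],m["m01"]/m["m00"]]
w=rays(d,c,p[2]-.0702+.065)[0]; q=cv2.minAreaRect(b.astype(np.float32))
print("pos",p.round(4),"px",np.round(c,1),q[1],q[2]); print("card in tool",R.from_quat(o["ee_rot"]).inv().apply(w-p).round(4),"(carton centre at x+0.015)")
E
python3 off.py; python3 go.py 0.5535 0.331 0.125 165.6
```

```text
pos [0.5523 0.3331 0.1904] px [310.9 112.7] (19.0, 8.0) 90.0
card in tool [-0.0063  0.0034  0.0052] (carton centre at x+0.015)
t 24.65 pos [0.5531 0.3325 0.1903] yaw 165.69 tilt [-0. -0. -1.] w 0.692 F [-0.7  1.3 -1.9]
spin 0.0005 shift/0.4 [-0.002  -0.0032  0.1633] j [-0.88  0.4   0.35  1.45 -0.14  1.31  0.81]
```

Call:
arm_command(series="0.6 -0.02 -0.005 0 0; 0.6 0 0 0.04 0; 0.6 0 0 0.05 0; 0.6 0 0 0.05 0; 0.6 0 0 0.025 0; 0.6 0 0 0.01 0; 0.6 0 0 0.01 0; 0.6 0 0 0.008 0; 0.6 0 0 0.006 0; 0.6 0 0 0 0")

```text
clock: 25.9
position: [0.5611, 0.3271, 0.112]
ee_rot: [0.126, 0.992, 0.001, 0.0]
ft_force: [-4.8, -4.0, 10.5]
grip_width: 0.694
grasp_force: 77.0
```

Call:
arm_command(series="0.6 0 0 0.003 0; 0.6 0 0 0.002 0; 0.6 0 0 0 0; 0.6 0 0 0 0; 0.6 0 0 0 0; 0.6 0 0 0 0; 0.6 0 0 0 0; 0.6 0 0 0 0; 0.6 0 0 0 0; 0.6 0 0 0 0")

```text
clock: 27.15
position: [0.5622, 0.3269, 0.1117]
ee_rot: [0.126, 0.992, 0.001, 0.002]
ft_force: [-3.5, -5.2, 18.9]
grip_width: 0.698
grasp_force: 77.9
```

```bash
python3 off.py;python3 go.py 0.5535 0.331 0.11 165.6
```

```text
pos [0.5622 0.3269 0.1117] px [321.3 150.4] (7.282931804656982, 20.690147399902344) 65.55604553222656
card in tool [-0.0909 -0.0336  0.0054] (carton centre at x+0.015)
t 27.2 pos [0.5622 0.3269 0.1117] yaw 165.54 tilt [ 0.003  0.002 -1.   ] w 0.692 F [-5.  -5.4 18.7]
spin -0.0003 shift/0.4 [0.0236 0.0044 0.0041] j [-0.85  0.47  0.34  1.53 -0.16  1.17  0.84]
```

Force rose from 10 to 19 N with no further travel, at the expected height, so the plate is fully down. Now I'll lift off.

Call:
arm_command(series="0.6 0 0 -0.01 0; 0.6 0 0 -0.03 0; 0.6 0 0 -0.06 0; 0.6 0 0 -0.06 0; 0.6 0 0 -0.04 0; 0.6 0 0 0 -0.058; 0.6 0 0 0 -0.058; 0.6 0 0 0 0; 0.6 0 0 0 0; 0.6 0 0 0 0")

```text
clock: 28.45
position: [0.5606, 0.3271, 0.1884]
ee_rot: [-0.055, 0.998, -0.0, -0.0]
ft_force: [0.2, 0.3, -1.5]
grip_width: 0.7
grasp_force: 75.7
```

```bash
python3 off.py; python3 go.py 0.496 -0.329 0.19 186.5
```

```text
pos [0.5606 0.3271 0.1884] px [293. 107.] (6.0, 11.0) 90.0
card in tool [0.0701 0.0195 0.0052] (carton centre at x+0.015)
t 28.5 pos [0.5606 0.3272 0.1884] yaw -173.64 tilt [-0. -0. -1.] w 0.694 F [-0.3  0.2 -1.7]
spin -0.0008 shift/0.4 [ 0.3462 -1.6115 -0.004 ] j [-0.82  0.4   0.3   1.44 -0.12  1.31  1.17]
```

Call:
arm_command(series="0.6 0.02 -0.06 0 0; 0.6 0.03 -0.1 0 0; 0.6 0.03 -0.11 0 0; 0.6 0.03 -0.11 0 0; 0.6 0.03 -0.11 0 0; 0.6 0.03 -0.11 0 0; 0.6 0.03 -0.11 0 0; 0.6 0.03 -0.11 0 0; 0.6 0.03 -0.11 0 0; 0.6 0.03 -0.11 0 0")

```text
clock: 29.75
position: [0.4919, -0.1007, 0.1887]
ee_rot: [-0.056, 0.998, 0.0, 0.0]
ft_force: [0.3, -0.8, -1.6]
grip_width: 0.694
grasp_force: 75.7
```

Call:
arm_command(series="0.6 0.03 -0.11 0 0; 0.6 0.03 -0.11 0 0; 0.6 0 -0.11 0 0; 0.6 0 -0.11 0 0; 0.6 0 -0.08 0 0; 0.6 0 -0.04 0 0; 0.6 0 0 0 0; 0.6 0 0 0 0; 0.6 0 0 0 0; 0.6 0 0 0 0")

```text
clock: 31.0
position: [0.4938, -0.3238, 0.1885]
ee_rot: [-0.057, 0.998, 0.0, 0.0]
ft_force: [-0.1, 0.7, -0.5]
grip_width: 0.692
grasp_force: 75.9
```

```bash
python3 go.py 0.496 -0.329 0.09 186.5; python3 - <<'E'
from workcell import viewer,manip
from h import *
o=manip.get_obs();p=o["position"]
ims=[]
for n,k in(("scene",4),("top",4)):
    d=viewer.camera(n);u,v=proj(d,p)[0].astype(int);u=min(max(u,50),462)
    ims.append(cv2.resize(d["pixels"][v-45:v+75,u-50:u+50],None,fx=k,fy=k,interpolation=cv2.INTER_CUBIC));print(n,u-50,v-45)
cv2.imwrite("pics/p1.png",cv2.cvtColor(np.hstack(ims),cv2.COLOR_RGB2BGR))
E
```

```text
t 31.0 pos [ 0.4938 -0.3238  0.1885] yaw -173.48 tilt [ 0.  0. -1.] w 0.692 F [-0.1  0.7 -0.5]
spin 0.0001 shift/0.4 [-0.0038 -0.0135  0.2463] j [-0.08  0.32  0.73  1.63 -0.22  1.28  2.36]
scene 87 162
top 358 167
```

View pics/p1.png

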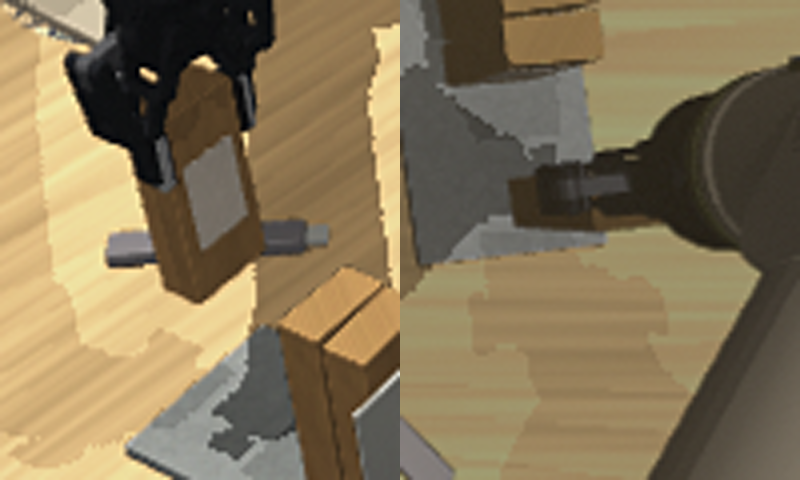

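The left crop shows the carton hanging about upright over the tray's robot end, card centre near (215,192), with the row intact at (340,310). I'll measure its lean and offset.

```bash
python3 - <<'E'
from workcell import viewer,manip
from h import *
from scipy.spatial.transform import Rotation as R
o=manip.get_obs();p=o["position"];M=R.from_quat(o["ee_rot"])
d=viewer.camera("scene")
b=blob(d,(130,192,25,40),[0,0,90],[180,45,255],close=1)
m=cv2.moments(b);c=[m["m10"]/m["m00"],m["m01"]/m["m00"]]
q=cv2.approxPolyDP(cv2.convexHull(b),2,True)[:,0];print(c,cv2.contourArea(b),q.tolist())
w=rays(d,c,p[2]-.0702+.065)[0];print("card in tool",M.inv().apply(w-p).round(4))
a=proj(d,[w-[0,0,.03],w+[0,0,.03]]);print("vertical px",(a[0]-a[1]).round(1))
E
```

```text
[140.1480686695279, 209.50643776824035] 233.0 [[143, 196], [147, 215], [137, 223], [133, 204]]
card in tool [-0.0072  0.0015  0.0052]
vertical px [ 4.  20.1]
```

Call:
arm_command(series="0.6 0 -0.01 0.03 0; 0.6 0 0 0.05 0; 0.6 0 0 0.05 0; 0.6 0 0 0.05 0; 0.6 0 0 0.04 0; 0.6 0 0 0.02 0; 0.6 0 0 0.014 0; 0.6 0 0 0 0; 0.6 0 0 0 0; 0.6 0 0 0 0")

```text
clock: 32.4
position: [0.4943, -0.3287, 0.0873]
ee_rot: [-0.056, 0.998, -0.0, 0.0]
ft_force: [-0.1, 0.2, -1.4]
grip_width: 0.695
grasp_force: 75.9
```

```bash
python3 go.py 0.5547 -0.3217 0.0802 186.5
```

```text
t 32.4 pos [ 0.4943 -0.3287  0.0873] yaw -173.53 tilt [ 0.001 -0.    -1.   ] w 0.695 F [-0.1  0.2 -1.4]
spin -0.0002 shift/0.4 [-0.152   0.0003  0.0178] j [-0.04  0.43  0.69  1.73 -0.3   1.09  2.43]
```

Call:
arm_command(series="0.6 -0.03 0 0 0; 0.6 -0.04 0 0 0; 0.6 -0.03 0 0 0; 0.6 -0.02 0 0 0; 0.6 -0.015 0 0 0; 0.6 -0.01 0 0 0; 0.6 0 0 0.008 0; 0.6 0 0 0.006 0; 0.6 0 0 0 0; 0.6 0 0 0 0")

```text
clock: 33.65
position: [0.5516, -0.3221, 0.0813]
ee_rot: [-0.056, 0.998, 0.0, 0.0]
ft_force: [0.1, 1.9, -0.9]
grip_width: 0.693
grasp_force: 75.9
```

```bash
python3 go.py 0.5547 -0.3217 0.0802 186.5; python3 - <<'E'
from workcell import viewer,manip
from h import *
d=viewer.camera("scene");u,v=proj(d,manip.get_obs()["position"])[0].astype(int)
x0,y0=u-40,v-50;s=6
im=cv2.resize(d["pixels"][y0:y0+90,x0:x0+90],None,fx=s,fy=s,interpolation=cv2.INTER_CUBIC);print(x0,y0)
cv2.imwrite("pics/p2.png",cv2.cvtColor(im,cv2.COLOR_RGB2BGR))
E
```

```text
t 33.65 pos [ 0.5516 -0.3221  0.0813] yaw -173.55 tilt [ 0.  0. -1.] w 0.693 F [ 0.1  1.9 -0.9]
spin -0.0003 shift/0.4 [-0.0079  0.0001  0.0027] j [-0.03  0.53  0.65  1.6  -0.35  1.13  2.39]
120 200
```

View pics/p2.png

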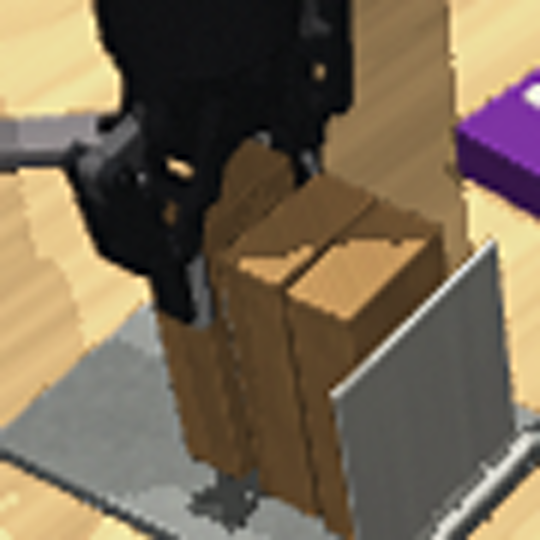

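The carton stands level with the row (carton foot at (220,465), row_near foot at (285,510)) with a small clear gap. I'll lower to contact and release.

Call:
arm_command(series="0.6 -0.004 0 0 0; 0.6 0 0 0.003 0; 0.6 0 0 0.002 0; 0.6 0 0 0.001 0; 0.6 0 0 0 0; 0.6 0 0 0 0; 0.6 0 0 0 0; 0.6 0 0 0 0; 0.6 0 0 0 0; 0.6 0 0 0 0")

```text
clock: 34.95
position: [0.5538, -0.3218, 0.0799]
ee_rot: [-0.056, 0.998, 0.0, 0.001]
ft_force: [-0.5, 1.6, 7.7]
grip_width: 0.691
grasp_force: 77.0
```

Call:
arm_command(series="0.298 0 0 0 0; 0.297 0 0 0 0; 0.29 0 0 0 0; 0.28 0 0 0 0; 0.25 0 0 0 0; 0.15 0 0 0 0; 0 0 0 0 0; 0 0 0 0 0; 0 0 0 0 0; 0 0 0 0 0")

```text
clock: 36.2
position: [0.5533, -0.3218, 0.0788]
ee_rot: [-0.056, 0.998, 0.0, 0.0]
ft_force: [0.4, 0.4, 0.1]
grip_width: 1.0
grasp_force: 0.0
```

Call:
arm_command(series="0 0 0 -0.01 0; 0 0 0 -0.03 0; 0 0 0 -0.05 0; 0 0 0 -0.06 0; 0 0 0 -0.08 0; 0 0.05 0 -0.06 0; 0 0.1 0 0 0; 0 0.1 0 0 0; 0 0.05 0 0 0; 0 0 0 0 0")

```text
clock: 37.45
position: [0.4332, -0.3362, 0.1965]
ee_rot: [-0.055, 0.998, 0.0, 0.001]
ft_force: [0.5, -0.4, 0.4]
grip_width: 1.005
grasp_force: 0.0
```

```bash
python3 - <<'E'
from workcell import viewer,manip
from h import *
o=manip.get_obs();print(o["clock"],o["position"],o["ft_force"])
d=viewer.camera("scene");t=viewer.camera("top")
for n,b in(("plate",blob(t,(118,170,50,45),[0,0,140],[180,40,255],close=1)),):print(n,rect(t,b,.05))
for v in (60,100,110): 
    b=blob(t,(365,145,55,60),[15,108,v],[20,160,200],close=3);print("tops",rect(t,b,.14))
b=blob(d,(125,210,90,70),[10,70,100],[24,220,255],close=1);print("scene",cv2.contourArea(b),b.min(0),b.max(0))
# expected top-corner pixels of the placed carton, seen upright
T=np.array([.552,-.320]);ex=np.array([.9936,.1132]);ey=np.array([-.1132,.9936])
for cx in(-.006,.033,.066): print(cx,proj(t,[np.r_[T+ex*(cx+a)+ey*c,.14] for a,c in((-.015,-.03),(-.015,.03),(.015,.03),(.015,-.03))]).round(1).tolist())
g=cv2.cvtColor(t["pixels"],cv2.COLOR_RGB2HSV); print(g[158:204,388:404:8].reshape(-1,2,3)[:,:,1:].tolist())
E
```

```text
37.45 [ 0.43320309 -0.33619009  0.1964625 ] [ 0.45785657 -0.36127945  0.37325712]
plate [553.8 332.3  83.5  67.6  75.8]
tops [ 581.6 -299.4  102.1   97.5    6.5]
tops [ 583.3 -317.1  100.1   60.6    5.2]
tops [ 583.3 -317.1  100.1   60.6    5.2]
scene 2719.0 [125 210] [214 279]
-0.006 [[411.5, 196.7], [386.9, 199.6], [385.1, 187.3], [409.6, 184.5]]
0.033 [[409.0, 180.8], [384.5, 183.7], [382.8, 171.5], [407.2, 168.7]]
0.066 [[407.0, 167.4], [382.6, 170.3], [380.8, 158.2], [405.2, 155.4]]
[[[130, 151], [126, 140]], [[126, 146], [127, 139]], [[127, 142], [126, 140]], [[127, 143], [128, 139]], [[127, 143], [128, 139]], [[125, 145], [127, 139]], [[127, 143], [125, 141]], [[125, 141], [127, 143]], [[127, 139], [128, 140]], [[126, 138], [127, 141]], [[127, 139], [126, 136]], [[128, 133], [108, 64]], [[128, 64], [100, 112]], [[125, 124], [129, 144]], [[127, 145], [127, 139]], [[127, 143], [127, 139]], [[127, 142], [127, 139]], [[127, 144], [126, 138]], [[125, 143], [123, 139]], [[127, 143], [126, 138]], [[126, 142], [126, 138]], [[126, 142], [127, 139]], [[127, 141], [128, 140]], [[126, 142], [126, 140]], [[127, 141], [130, 110]], [[111, 69], [99, 59]], [[60, 85], [45, 73]], [[52, 69], [128, 82]], [[104, 91], [126, 154]], [[125, 153], [124, 146]], [[127, 147], [126, 142]], [[126, 146], [125, 141]], [[123, 147], [127, 142]], [[122, 150], [129, 144]], [[128, 149], [127, 145]], [[121, 150], [127, 145]], [[124, 148], [126, 146]], [[126, 148], [127, 145]], [[126, 146], [127, 144]], [[125, 145], [132, 139]], [[115, 142], [88, 58]], [[103, 57], [29, 98]], [[38, 87], [9, 109]], [[9, 113], [12, 109]], [[12, 106], [12, 109]], [[12, 107], [9, 109]]]
```

The top view shows the three tops as one 100 × 60.6 mm strip in line with the tray (5.2–6.5°). The plate reads as at the start and the gripper is clear, so I'm handing in.

```bash
python3 -c "
from workcell import manip
print(manip.hand_in())"
```

```text
the job is handed in; nothing more can be done
None
```

I pressed the plate to its stop with the carton, stood the carton upright in line at the robot's end of the row with a small gap, and handed the job in at about 37.5 s; hand-in gave no verdict.

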